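# Bolt the museum coin coffer shut past its spring catch

### The job

Shoot the bolt of the coin coffer: with closed fingers press down the long spring catch bar just behind the bolt's handle and, keeping it down, push the handle along with the side of the fingers past the catch's tooth, then let go so that the tooth springs up behind the handle and locks it. Only press and push: do not lift the bolt out of its channel, and leave the other objects where they are.

Things in the scene. Friction and masses are not known exactly. Their poses are not given: they have to be found in the camera images.
- case: Fixed green coin coffer and bolt channel on a wooden board 290 x 380, 12 mm thick. Origin: on the board's underside; x points from the press bar over the channel to the coffer, y the way the bolt must go, z up. Positions below are in this frame, mm, z from the table. Coffer: x 38..168, y -135..155, top z 60. Channel: x -33..19, y -180..145, top z 34; keeper bridge over it at y 115..135, top z 60.
- bolt: Loose steel bolt 0.8 kg, 36 x 200 x 21 high, lying in the open channel with 1.5 mm side play; slides along y against friction (5 N or so). Origin: on its underside (z 16) under the middle of its handle, at x -7; axes as the case's. Origin starts at y -63..-13. It can pass the tooth only while the bar is down; from y 28 on the tooth can rise behind the handle; at y 36 it is home on the end stop.
- bolt_handle (a point): Top centre of the thumb plate of the bolt's dark handle, a cross arm 16 mm thick along y reaching from the bolt out over the press bar to x -92, underside z 37. The thumb plate is its outer part, x -92..-52, top z 59. The point is 65 mm towards -x from the bolt origin and 43 mm above it. Push on the -y face, which lies 8 mm to -y of this point, z 37..59.
- catch_pad (a point): On top of the flat steel press bar of the spring catch, mid-length, in the lane for the fingers: x -72.5, y -45, z 34 when up; moves with the bar. Bar: x -95..-37, y -130..40. The lane x -95..-48 is clear for fingers along its whole length, past the tooth too. The bar stays level wherever pressed.
- catch_tooth (a point): Top of the upright tooth on the bar's inner edge, 10 x 10 mm, 11 mm above the bar: x -42.5, y 15 (fills y 10..20), z 45 when up. It blocks the handle until the bar is down by 8 mm or more.
- catch (a joint): Travel of the press bar, m: 0 up, 0.014 down on its solid stop (bar top then at z 20). Light spring: about 1.2 N to start, 3.3 N fully down; springs up by itself when let go.
- key: Bystander: dark steel key 130 mm long, lying on the table before the board. Origin: centre of its underside.
- padlock: Bystander: brass padlock 42 wide, 58 mm high, standing on the board beyond the end of the press bar, about x -65, y 120. Origin: centre of its underside.
- loupe: Bystander: black magnifier, 38 mm diameter, 34 high, standing on the coffer's lid. Origin: centre of its underside.
- screwdriver: Bystander: screwdriver 170 mm long on the table to the +y side of the board. Origin: centre of its underside.
- brush: Bystander: brush 160 mm long on the table to the -y side of the board. Origin: centre of its underside.
- polish: Bystander: brown bottle, 52 mm diameter, 120 high, on the table to the -y side. Origin: centre of its underside.
- capsules: Bystander: stack of coin capsules, 42 mm diameter, 30 high, on the table before the board. Origin: centre of its underside.
Things that resemble listed ones, but are neither listed nor needed, are in the scene too. What is shaped like the bolt but green is not meant.

How it is judged:
By the outcome, as a careful person would: the job done as asked, in the order asked, and still so for the second after the job is handed in, with the robot touching nothing.
It also fails if it takes over 37 s, if anything falls off the work surface, if the arm or the gripper's body presses on something with over 40 N, if the wrist force passes 120 N, or if a joint passes its speed limit or range.

### The arm

A 6-joint arm with a two-finger parallel gripper is mounted at the origin on the work surface. World frame = base frame: x ahead of the robot, y to its left, z up, the work surface at z = 0. Lengths are in m, angles in rad, forces in N, time in s.
With the tool pointing down it reaches from about 0.275 to 0.75 m from the base axis. Payload 10.2 kg.
Tool frame: the origin (TCP) lies at the very end of the fingers, on their centre line; the grasp point (between the pads) lies 19 mm behind it; y points along the fingers, z is the direction in which the jaws open and shut, and the axes are right-handed (so a half turn about y gives the same grasp; the last joint's range is limited). The gripper opens to 88 mm and grips with 3 to 60 N. Pads are 18 mm wide; open, the fingers measure 123 mm over their backs; the gripper's body (75 mm by 187 mm) begins 45 mm behind the grasp point.
Start: joints at [-1.45, 0.313, 1.498, -0, 1.331, -0.223], TCP at [0.177, -0.494, 0.239] pointing down, gripper open.
Joint ranges: [-2.94, 2.94], [-0.97, 2.17], [0.19, 2.56], [-1.23, 4.37], [0.02, 3.11], [-2.88, 2.88]. Speed limits (rad/s): [2.39, 2.39, 3.01, 3.14, 3.14, 3.14].

### API

Orientations are given as a unit quaternion [w, x, y, z].
In Python, from rig import r, vision gives the robot as it stands.
- The arm moves only by the shell command python3 -m crank 'ROWS' [FORCE]. ROWS is text: rows parted by semicolons, each of 5 numbers parted by spaces: the shift along the tool's x, y, z in mm, then the turn about the tool's y in rad, then the finger opening in mm, from 0 to 88.1. A call has 1 to 10 rows; each row shifts and turns the commanded pose from where the row before left it, along the tool's axes as they then stand; what a row does not reach is not made up. A row lasts 1/10 s, in which the tool goes at most 50 mm and 8.59 degrees, less where a joint would pass 70% of its speed; a pose out of reach is approached as far as the arm can. A call is refused whole if a number of a shift passes 50 or a number of a turn 0.15, either way. A call with a gripper value outside its range is refused whole. The fingers move at their own pace and stop on an object; FORCE is the grip in N (left out, the last holds). Time passes only in rows, so rows that do not move let the fingers close. It gives the time, the measured TCP pose, the force and the opening at its end, in the units of the state.
- r.get_state(): the state, without advancing time (a new reading comes with each control period).
- vision.read_camera(name): name is "side" or "top"; returns a dict with "color" (384x512x3 uint8, red, green, blue), "K" (3x3 intrinsics, pixels), "position" and "rotation" of the camera in the world. Camera axes: x right, y down, z forward; pixel columns grow to the right and rows downward; lengths in m; the calibration is good to about 2 mm. A picture is of the moment at which its call begins. There is no depth.
- r.sign_off(): hands the job in, once; it reports no verdict.
The state is a dict: "time": time; "joint_positions": joint angles; "qvel": joint speeds; "joint_efforts": joint torques, N m; "eef_pos": TCP position; "ee_rot": TCP orientation; "wrist_force": force on the tool from outside, world axes, zero at the start; "moment": the same for the moment, N m; "opening": opening from 0.0 (shut) to 1.0 (fully open).
Only numpy, scipy, OpenCV 4.12 (cv2) and the standard library are available. Lean on these libraries where they do the work, as an engineer would, in place of code of your own. Each camera call takes 0.05 s, during which the arm holds its last target. There are 200 camera calls.

## Working session

There is one attempt and no reset: what is moved stays moved. The work goes in short steps, Python scripts to look and compute and a shell command to move; the robot and the scene stay as the last step left them, time stands still between calls to the robot, and variables do not carry over. Pictures are saved under pics/ and viewed, about 8 in all and at most 12, crops included, and the job is handed in when it is done.

```bash
mkdir -p pics; ls; python3 - <<'E'
from rig import r, vision
import cv2, numpy as np
for n in("top","side"):
    c=vision.read_camera(n); cv2.imwrite(f"pics/{n}0.png",cv2.cvtColor(c["color"],cv2.COLOR_RGB2BGR))
    print(n,np.round(c["K"],1).tolist(),np.round(c["position"],3),np.round(c["rotation"],3).tolist())
s=r.get_state(); print(s["time"],s["eef_pos"],s["ee_rot"],s["opening"])
E
```

```text
pics
top [[407.0, 0.0, 253.2], [0.0, 407.0, 183.6], [0.0, 0.0, 1.0]] [ 0.373 -0.045  1.475] [0.035, -0.701, 0.711, -0.031]
side [[347.6, 0.0, 250.7], [0.0, 347.6, 190.5], [0.0, 0.0, 1.0]] [0.335 0.696 0.719] [0.048, -0.099, 0.902, -0.417]
0.1 [ 0.17692038 -0.4940606   0.23823204] [ 0.1209649  -0.12093043  0.69709044 -0.69628172] 1.0059038981360664
```

View pics/top0.png

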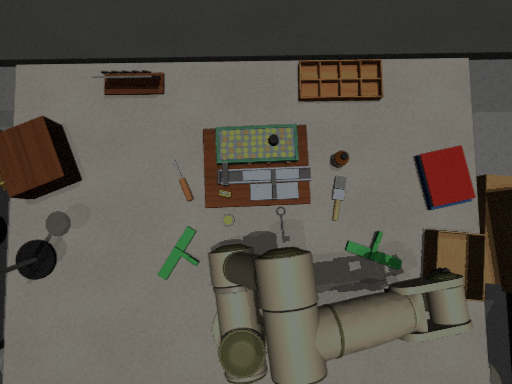

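View pics/side0.png

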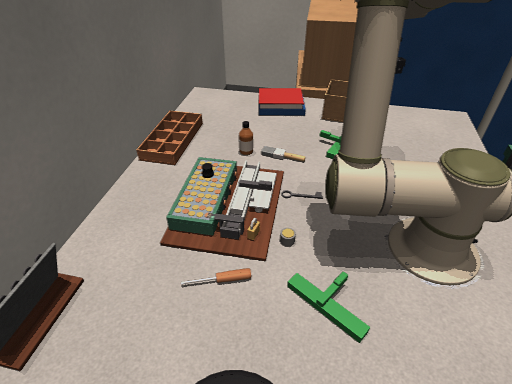

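The top view shows the board at about (204..308, 125..207): coffer up (+x), keeper and padlock on the left (+y), and handle near (275,183). Next I'll enlarge it.

```bash
cat > h.py <<'E'
import numpy as np, cv2
from scipy.spatial.transform import Rotation as R
from rig import r, vision
def cam(n):
    c=vision.read_camera(n); q=np.array(c["rotation"],float)
    c["R"]=q if q.shape==(3,3) else R.from_quat(q[[1,2,3,0]]).as_matrix()
    c["p"]=np.array(c["position"]); c["K"]=np.array(c["K"]); return c
def cast(c,uv,z):
    d=c["R"]@np.linalg.inv(c["K"])@[uv[0],uv[1],1]
    return c["p"]+d*(z-c["p"][2])/d[2]
def proj(c,P):
    v=c["K"]@(c["R"].T@(np.array(P)-c["p"])); return v[:2]/v[2]
def crop(c,x0,y0,x1,y1,k,f):
    b=cv2.cvtColor(c["color"],cv2.COLOR_RGB2BGR)[y0:y1,x0:x1]
    cv2.imwrite(f,cv2.resize(b,None,fx=k,fy=k,interpolation=cv2.INTER_CUBIC))
E
python3 - <<'E'
from h import *
c=cam("top"); crop(c,196,115,316,215,6.5,"pics/t1.png")
d=cam("side"); crop(d,160,150,290,260,6,"pics/s1.png")
hsv=cv2.cvtColor(c["color"],cv2.COLOR_RGB2HSV)
for nm,lo,hi,z in(("board",(0,90,30),(14,255,150),.012),("green",(60,80,30),(95,255,200),.06)):
    m=cv2.inRange(hsv,lo,hi); m[:,:190]=0;m[:,325:]=0;m[:110]=0;m[220:]=0
    m=cv2.morphologyEx(m,cv2.MORPH_OPEN,np.ones((2,2)))
    k=max(cv2.findContours(m,0,2)[0],key=cv2.contourArea)
    rc=cv2.minAreaRect(k); b=cv2.boxPoints(rc); print(nm,rc)
    P=np.array([cast(c,p,z) for p in b]); print(P.round(4)[:,:2].tolist(),P.mean(0)[:2].round(4))
E
```

```text
board ((257.1143798828125, 167.48806762695312), (78.41688537597656, 104.56676483154297), 88.12212371826172)
[[0.7077, 0.1406], [0.7146, -0.2416], [0.4283, -0.2433], [0.4213, 0.1321]] [ 0.568 -0.053]
green ((257.40814208984375, 144.7036590576172), (36.37091827392578, 81.3349609375), 87.70938873291016)
[[0.7027, 0.0903], [0.71, -0.1973], [0.5802, -0.1993], [0.5729, 0.0859]] [ 0.6415 -0.0551]
```

View pics/t1.png

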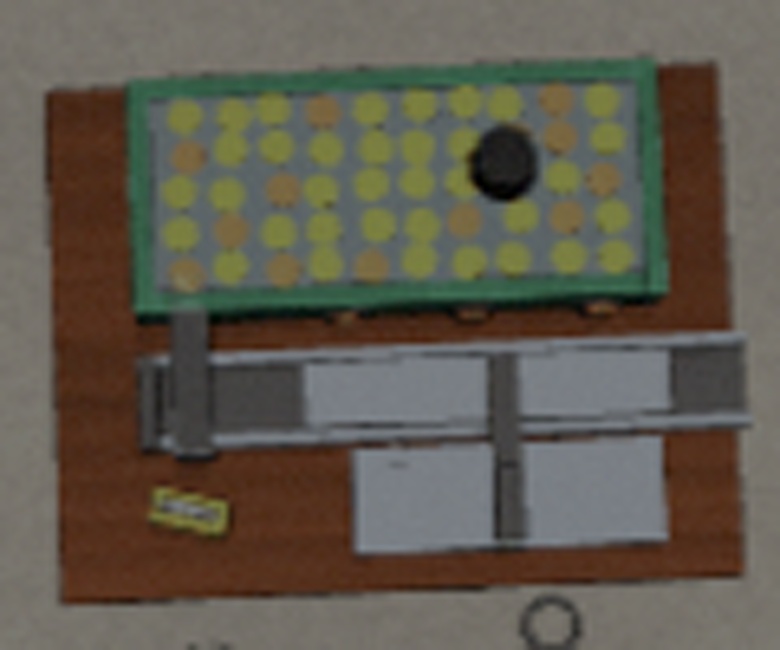

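View pics/s1.png

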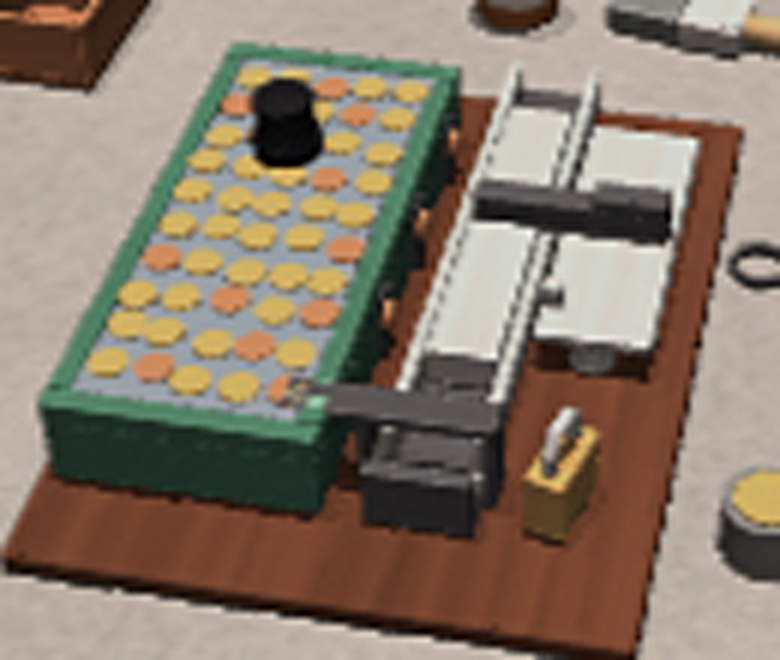

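Top crop: the bolt handle's thumb plate is at crop (497..525, 460..540), the press bar at (355..667, 437..553), the keeper at (190,380) and the padlock at (190,510). There are three bolt-like shapes. The two green ones, at full-image top (180,252) and (372,250), are decoys. The steel one in the channel, handle at (275,183), is the one meant, and the crop confirms it.

```bash
cat >> h.py <<'E'
def tools(s=None):
    s=s or r.get_state(); q=np.array(s["ee_rot"]); return R.from_quat(q[[1,2,3,0]]).as_matrix(),np.array(s["eef_pos"])
E
python3 - <<'E'
from h import *
from scipy.optimize import least_squares
c=cam("top"); d=cam("side")
T=lambda u,v:((u+.5)/6.5+196-.5,(v+.5)/6.5+115-.5)
S=lambda u,v:((u+.5)/6+160-.5,(v+.5)/6+150-.5)
# case points (mm) <-> pixels
L=[(c,T(354,450),(-37,40,34)),(c,T(663,436),(-37,-130,34)),(c,T(668,540),(-95,-130,34)),(c,T(357,553),(-95,40,34)),
(c,T(128,83),(168,155,60)),(c,T(655,62),(168,-135,60)),(c,T(666,293),(38,-135,60)),(c,T(135,308),(38,155,60)),
(d,S(698,140),(-95,-130,34)),(d,S(655,350),(-95,40,34)),(d,S(233,44),(168,-135,60)),(d,S(462,68),(38,-135,60)),(d,S(320,440),(38,155,60)),(d,S(42,400),(168,155,60))]
def W(p,P): 
    a=p[2]; x,y,z=np.array(P)/1e3
    return [p[0]+np.cos(a)*x-np.sin(a)*y,p[1]+np.sin(a)*x+np.cos(a)*y,z]
for sel in(L[:8],L[8:],L):
    f=least_squares(lambda p:np.concatenate([proj(k,W(p,P))-uv for k,uv,P in sel]),[.539,-.068,.025])
    print(f.x.round(4),f.fun.round(2).tolist())
p=f.x
def C(Q): 
    a=p[2]; e=np.array(Q)[:2]-p[:2]; return np.array([np.cos(a)*e[0]+np.sin(a)*e[1],-np.sin(a)*e[0]+np.cos(a)*e[1]])*1e3
print("plate top -y edge (top)",[C(cast(c,T(*u),.059)).round(1) for u in((523,462),(525,539))],"+y",[C(cast(c,T(*u),.059)).round(1) for u in((497,462),(498,539))])
print("side plate top corners",[C(cast(d,S(*u),.059)).round(1) for u in((670,196),(595,190))])
M,t=tools(); print(M.round(3).tolist(),t)
E
```

```text
[ 0.5444 -0.065   0.0254] [-0.3, -0.2, -0.06, 0.07, -0.02, 0.35, -0.13, 0.25, -0.32, -0.75, 0.49, -0.79, 0.61, 0.03, -0.27, 1.0]
[ 0.5441 -0.0655  0.0327] [0.65, -0.58, 0.03, -0.37, 0.01, -0.49, 0.08, -0.35, -0.18, 0.41, -0.46, 0.71]
[ 0.5442 -0.0652  0.0289] [-0.22, -0.11, 0.02, -0.02, 0.12, 0.27, 0.01, 0.33, -0.44, -0.55, 0.36, -0.87, 0.62, -0.05, -0.26, 1.21, 0.76, -0.45, -0.08, -0.23, 0.17, -0.53, 0.21, -0.31, -0.43, 0.41, -0.65, 0.58]
plate top -y edge (top) [array([-50.1, -51.4]), array([-91.5, -50.5])] +y [array([-49.5, -37.5]), array([-90.9, -36.1])]
side plate top corners [array([-88.9, -45.9]), array([-50.9, -43.7])]
[[-0.941, -0.0, 0.337], [-0.337, 0.0, -0.941], [-0.0, -1.0, -0.0]] [ 0.17693944 -0.49419571  0.23854293]
```

Case pose is about (0.544, -0.065) m with yaw 0.027, and both views agree. Handle -y face is at case y ≈ -52. I'll turn and close the fingers, then travel high to above the lane behind the handle.

```bash
python3 -m crank '0 0 0 0.105 0; 0 0 0 0.105 0; 0 0 0 0.106 0; -20 0 -22 0 0; -20 0 -22 0 0; -20 0 -22 0 0; -20 0 -22 0 0; -20 0 -22 0 0; -20 0 -22 0 0; -20 0 -22 0 0' 20; python3 -m crank '-20 0 -22 0 0; -20 0 -22 0 0; -20 0 -22 0 0; -20 0 -22 0 0; -20 0 -22 0 0; -20 0 -22 0 0; -20 0 -22 0 0; -20 0 -22 0 0; -9 0 -4 0 0; 0 0 0 0 0'
cat >> h.py <<'E'
p=[.5442,-.0652,.0275]
def case():
    M,t=tools(); A=R.from_euler("z",p[2]).as_matrix(); s=r.get_state()
    print("t",s["time"],"case TCP mm",(A.T@(t-[p[0],p[1],0])*1e3).round(1),"tool in case",(A.T@M).round(3).tolist(),"F case",(A.T@np.array(s["wrist_force"])).round(2),s["opening"])
E
python3 -c "from h import *; case()"
```

```text
time: 1.3
eef_pos: [0.3132, -0.3354, 0.2387]
ee_rot: [-0.01, 0.01, -0.707, 0.707]
wrist_force: [-0.4, -0.0, -0.6]
opening: 0.112
time: 2.3
eef_pos: [0.477, -0.1516, 0.2385]
ee_rot: [-0.01, 0.01, -0.707, 0.707]
wrist_force: [0.3, -0.2, 0.1]
opening: 0.002
t 2.3 case TCP mm [-69.5 -84.5 238.5] tool in case [[-1.0, -0.0, 0.002], [-0.002, -0.0, -1.0], [0.0, -1.0, 0.0]] F case [ 0.24 -0.26  0.12] 0.002099781076187969
```

```bash
python3 -m crank '0 30 0 0 0; 0 30 0 0 0; 0 30 0 0 0; 0 30 0 0 0; 0 30 0 0 0; 0 20 0 0 0; 0 20 0 0 0; 0 0 0 0 0' >/dev/null; python3 - <<'E'
from h import *
case(); d=cam("side"); crop(d,195,140,295,235,6,"pics/s2.png")
E
```

```text
t 3.1 case TCP mm [-71.8 -85.1  46.8] tool in case [[-1.0, -0.004, -0.001], [0.001, 0.002, -1.0], [0.004, -1.0, -0.002]] F case [ 0.38 -0.02  0.29] 0.001933874372588655
```

View pics/s2.png

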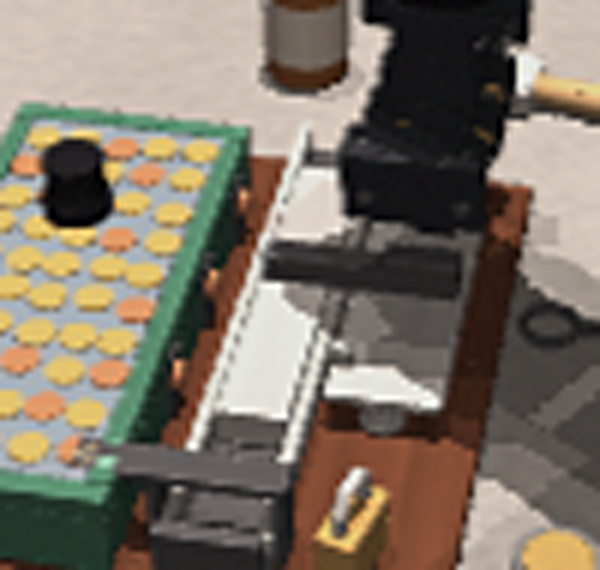

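The side crop shows the gripper body behind the handle (bar at crop (265..460, 265)), clear of the handle, loupe and padlock. I'll press in two steps and watch the force.

```bash
python3 -m crank '0 5 0 0 0; 0 5 0 0 0; 0 4 0 0 0; 0 3 0 0 0; 0 0 0 0 0;0 0 0 0 0'>/dev/null; python3 -c "from h import *; case()";  python3 -m crank '0 2 0 0 0; 0 2 0 0 0; 0 2 0 0 0; 0 1 0 0 0; 0 0 0 0 0;0 0 0 0 0'>/dev/null; python3 -c "from h import *; case()"
```

```text
t 3.75 case TCP mm [-70.  -84.9  31.9] tool in case [[-1.0, 0.0, 0.0], [-0.0, -0.0, -1.0], [-0.0, -1.0, 0.0]] F case [-0.56 -0.75  1.51] 0.003934970788746177
t 4.35 case TCP mm [-69.9 -84.8  24.8] tool in case [[-1.0, 0.0, 0.0], [-0.0, -0.0, -1.0], [-0.0, -1.0, 0.0]] F case [-0.17 -0.99  2.44] 0.00277088030944207
```

```bash
python3 -m crank '0 2 0 0 0; 0 1.4 0 0 0; 0 0 0 0 0;0 0 -4 0 0;0 0 -4 0 0;0 0 -3 0 0;0 0 0 0 0'>/dev/null; python3 -c "from h import *; case()";  python3 -m crank '0 0 -2 0 0; 0 0 -2 0 0; 0 0 -2 0 0; 0 0 -2 0 0; 0 0 -2 0 0;0 0 0 0 0'>/dev/null; python3 -c "from h import *; case()"
```

```text
t 5.05 case TCP mm [-70.1 -73.   21.3] tool in case [[-1.0, -0.0, 0.001], [-0.001, 0.001, -1.0], [0.0, -1.0, -0.001]] F case [1.3  2.62 3.46] 0.0029692645948667445
t 5.65 case TCP mm [-70.2 -64.3  21.4] tool in case [[-1.0, -0.0, 0.0], [-0.0, -0.001, -1.0], [0.0, -1.0, 0.001]] F case [-2.8  -7.27  2.46] 0.009286018013002975
```

Contact: about 7 N along -y, which fits the bolt's friction plus bar drag. I'll keep pushing.

```bash
python3 -m crank '0 0 -4 0 0; 0 0 -4 0 0; 0 0 -4 0 0; 0 0 -4 0 0; 0 0 -4 0 0;0 0 0 0 0'>/dev/null; python3 -c "from h import *; case()";  python3 -m crank '0 0 -4 0 0; 0 0 -4 0 0; 0 0 -4 0 0; 0 0 0 0 0'>/dev/null; python3 - <<'E'
from h import *
case(); d=cam("side"); crop(d,195,140,295,235,6,"pics/s3.png")
E
```

```text
t 6.25 case TCP mm [-70.2 -43.9  21.4] tool in case [[-1.0, -0.0, 0.001], [-0.001, -0.001, -1.0], [0.0, -1.0, 0.001]] F case [-1.82 -4.3   3.3 ] 0.004580861128904331
t 6.65 case TCP mm [-70.2 -31.9  21.4] tool in case [[-1.0, -0.0, 0.001], [-0.001, -0.001, -1.0], [0.0, -1.0, 0.001]] F case [-2.16 -5.23  2.98] 0.0077883604447823085
```

View pics/s3.png

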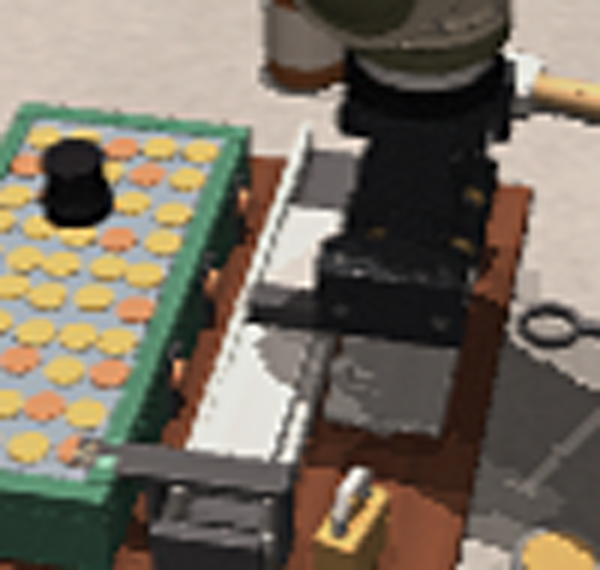

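The side crop shows the bolt moving with the fingers (handle now at about crop (285,305), bar down). Next it passes the tooth.

```bash
python3 -m crank '0 0 -4 0 0; 0 0 -4 0 0; 0 0 -4 0 0; 0 0 -4 0 0; 0 0 -4 0 0;0 0 0 0 0'>/dev/null; python3 -c "from h import *; case()";  python3 -m crank '0 0 -4 0 0; 0 0 -4 0 0; 0 0 -4 0 0; 0 0 -3 0 0; 0 0 0 0 0'>/dev/null; python3 -c "from h import *; case()"
```

```text
t 7.3 case TCP mm [-70.2 -11.9  21.3] tool in case [[-1.0, -0.0, 0.001], [-0.001, -0.001, -1.0], [0.0, -1.0, 0.001]] F case [-0.74 -4.94  3.66] -6.61219602276906e-05
t 7.8 case TCP mm [-70.3   3.   21.3] tool in case [[-1.0, -0.0, 0.001], [-0.001, -0.001, -1.0], [0.0, -1.0, 0.001]] F case [-1.69 -5.92  3.45] 0.005362598131347681
```

Bolt at about y 28.5 by estimate. I'll creep towards the stop.

```bash
python3 -m crank '0 0 -2 0 0; 0 0 -2 0 0; 0 0 0 0 0'>/dev/null; python3 -c "from h import *; case()";  python3 -m crank '0 0 -1 0 0; 0 0 -1 0 0; 0 0 0 0 0'>/dev/null; python3 -c "from h import *; case()"; python3 -m crank '0 0 -1 0 0;  0 0 0 0 0'>/dev/null; python3 - <<'E'
from h import *
case(); d=cam("side"); crop(d,195,140,295,235,6,"pics/s4.png")
E
```

```text
t 8.1 case TCP mm [-70.2   6.7  21.3] tool in case [[-1.0, -0.0, 0.001], [-0.001, -0.001, -1.0], [0.0, -1.0, 0.001]] F case [-2.07 -8.26  3.74] 0.007271397869543776
t 8.4 case TCP mm [-70.2   8.5  21.4] tool in case [[-1.0, -0.0, 0.0], [-0.0, -0.001, -1.0], [0.0, -1.0, 0.001]] F case [-1.54 -7.8   3.96] 0.006331730338329256
t 8.6 case TCP mm [-70.2   9.5  21.4] tool in case [[-1.0, -0.0, 0.0], [-0.0, -0.001, -1.0], [0.0, -1.0, 0.001]] F case [-2.82 -9.39  3.88] 0.0029005157461064654
```

View pics/s4.png

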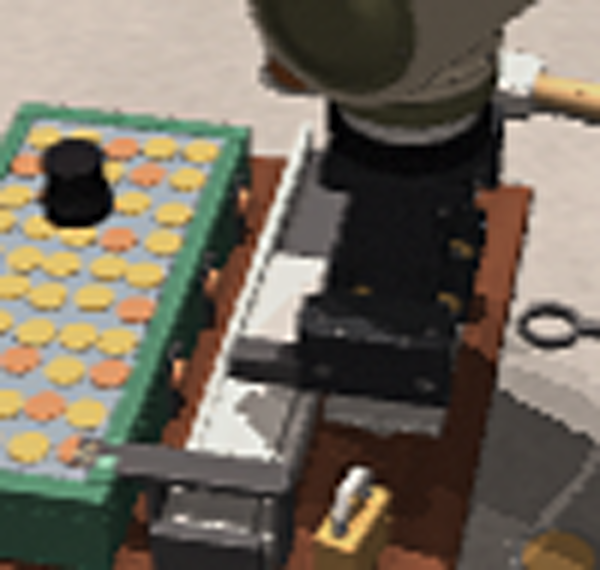

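The side crop shows the handle arm at about crop (235,355), ~40 mm further on, close to home. One more creep.

```bash
python3 -m crank '0 0 -1 0 0; 0 0 0 0 0'>/dev/null; python3 -c "from h import *; case()";  python3 -m crank '0 0 -1 0 0; 0 0 0 0 0'>/dev/null; python3 -c "from h import *; case()"
```

```text
t 8.85 case TCP mm [-70.2  10.6  21.4] tool in case [[-1.0, -0.0, 0.0], [-0.0, -0.001, -1.0], [0.0, -1.0, 0.001]] F case [-2.65 -9.49  3.34] 0.0073709401742964
t 9.05 case TCP mm [-70.2  11.5  21.3] tool in case [[-1.0, -0.0, 0.0], [-0.0, -0.001, -1.0], [0.0, -1.0, 0.001]] F case [-1.68 -8.97  3.41] 0.0032173926102695982
```

```bash
for i in 1; do python3 -m crank '0 0 -1 0 0; 0 0 0 0 0'>/dev/null; done; python3 -c "from h import *; case()";  python3 -m crank '0 0 -1 0 0; 0 0 0 0 0'>/dev/null; python3 -c "from h import *; case()"
```

```text
t 9.25 case TCP mm [-70.2  12.3  21.4] tool in case [[-1.0, -0.0, 0.001], [-0.001, -0.002, -1.0], [0.0, -1.0, 0.002]] F case [ -3.3  -11.53   4.82] 0.0022874467385320513
t 9.45 case TCP mm [-70.2  12.4  21.4] tool in case [[-1.0, -0.0, 0.001], [-0.001, -0.003, -1.0], [0.0, -1.0, 0.003]] F case [ -4.95 -18.9    2.23] 0.002210449407110562
```

The force rose and motion stopped at 12.4, so the bolt is on the end stop. I'll back off 4 mm with the bar still down, then lift straight up and clear.

```bash
python3 -m crank '0 0 2 0 0; 0 0 2 0 0; 0 0 2 0 0; 0 0 0 0 0'>/dev/null; python3 -c "from h import *; case()";  python3 -m crank '0 -5 0 0 0; 0 -5 0 0 0; 0 -10 0 0 0; 0 -20 0 0 0; 0 -20 0 0 0; 0 -30 0 0 0; 0 -30 0 0 0;0 -30 0 0 0;0 0 0 0 0'>/dev/null; python3 -m crank '0 0 40 0 0; 0 0 40 0 0; 0 0 40 0 0; 0 0 40 0 0;0 0 40 0 0;0 0 40 0 0;0 0 40 0 0;0 0 0 0 0'>/dev/null; python3 - <<'E'
from h import *
case(); d=cam("side"); crop(d,195,140,295,235,6,"pics/s5.png"); c=cam("top"); crop(c,196,115,316,215,6.5,"pics/t5.png")
E
```

```text
t 9.85 case TCP mm [-70.3   8.5  21.2] tool in case [[-1.0, -0.001, 0.0], [-0.0, 0.0, -1.0], [0.001, -1.0, -0.0]] F case [-1.6   0.88  3.73] 0.006038020361743243
t 11.55 case TCP mm [ -71.  -275.5  170.2] tool in case [[-1.0, -0.001, -0.004], [0.004, -0.0, -1.0], [0.001, -1.0, 0.0]] F case [ 0.81 -0.02 -0.72] 0.0038898132440271845
```

View pics/s5.png

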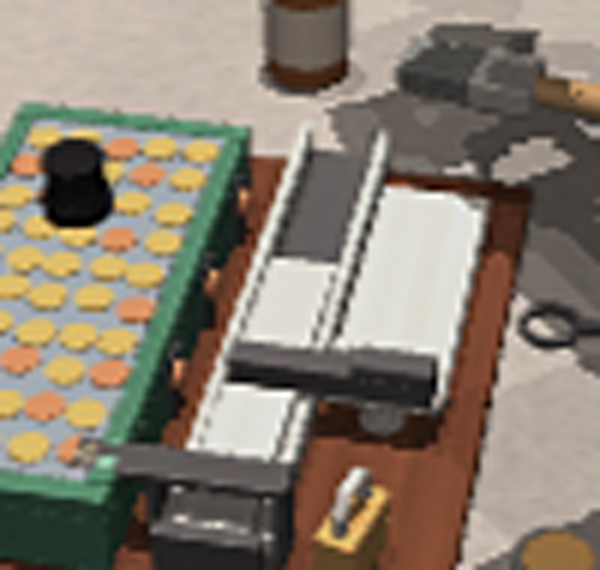

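View pics/t5.png

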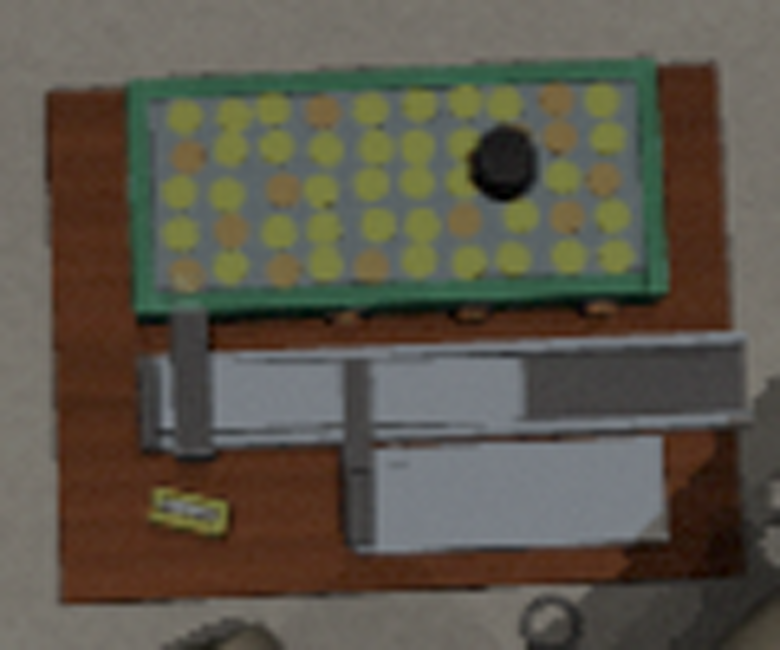

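The side crop shows the handle home at about crop (335,375) and the bar's far corner at full-image (276.7,173.3), against (276.3,173.3) at the start, so the bar is back up. The top crop shows the tooth at (398,463) just behind the handle's -y face (372). Padlock, loupe and key have not moved.

```bash
python3 -c "
from rig import r; print(r.sign_off())"
```

```text
the job is handed in; nothing more can be done
None
```

The bolt is shot and locked, and the job was handed in at about 11.7 s of the 37 s allowed. I pressed the catch bar down about 12.5 mm with closed fingers and pushed the handle past the tooth to the end stop. Then I backed off about 4 mm with the bar still down and lifted clear.

**Last checks:**
- **Bolt home:** motion stopped while the push force rose to 19 N. In the top view the tooth stands just behind the handle.
- **Bar up:** in the side view the bar's far corner is within 0.5 pixel of where it started, so it has sprung back up.
- **Other objects:** the padlock, loupe and key sit where they were, and the brush looked unmoved. I did not re-check the screwdriver, polish or capsules, but the arm never came down near them.
- **Disagreement:** the stop came about 2 mm further along y than I had estimated, which is within the calibration and finger-size uncertainty.

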